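# Swap the charged battery pack from its cradle into the cassette reader

### The arm

A 7-joint arm with a two-finger parallel gripper is mounted at the origin on a cart in front of the work surface, level with it; the furniture and walls round the work are solid. World frame = base frame: x ahead of the robot, y to its left, z up, the work surface at z = 0. Lengths are in m, angles in rad, forces in N, time in s.
With the tool pointing down it reaches from about 0.375 to 0.925 m from the base axis. Payload 3.1 kg.
Tool frame: the origin (TCP) lies between the finger pads; the fingertips stand 25 mm ahead of it and the grasp point (between the pads) lies 6 mm ahead of it (arm.nose_length is the z of the fingertips in the tool frame, in m); z points along the fingers, y is the line along which they close (so a half turn about z gives the same grasp; the last joint's range is limited). The gripper opens to 85 mm and grips with 20 to 120 N. Pads are 22 mm wide; open, the fingers measure 114 mm over their backs; the gripper's body (76 mm by 85 mm) begins 54 mm behind the grasp point. The pads swing forward as they close: fully open they stand 13 mm farther back than shut.
Start: joints at [-1.377, 0.383, 0.044, 1.598, -0.018, 1.161, -0.05], TCP at [0.187, 0.623, 0.256] pointing down, gripper open.
Joint ranges: [-2.61, 2.61], [-0.41, 2.15], [-1.48, 1.57], [0, 2.5], [-1.57, 4.71], [0.05, 1.97], [-2.85, 2.85]. Speed limits (rad/s): [2.79, 2.79, 3.14, 3.14, 3.14, 3.14, 3.14].

### API

Orientations are given as a rotation vector (axis times angle).
In Python, from rig import arm, optics gives the robot as it stands. The module is installed in compiled form; this text tells all that it offers.
- The arm moves only by the tool jog_arm, never from a script. Its argument "steps" is a list of rows, each a list of 3 entries, a list of its own where there are three numbers: the opening, from 0 (shut) to 1 (fully open), then the shift along the tool's x, y, z in m, then the turn about the tool's z in degrees. In form: [[hand, [x, y, z], turn], ...]. A call has 1 to 12 rows; each row shifts and turns the commanded pose from where the row before left it, along the tool's axes as they then stand; what a row does not reach is not made up. A row lasts 1/8 s, in which the tool goes at most 62.5 mm and 10.7 degrees, less where a joint would pass 70% of its speed; a pose out of reach is approached as far as the arm can. A call with a gripper value outside its range is refused whole. The fingers move at their own pace and stop on an object; "squeeze" is the grip in N (left out, the last holds). Time passes only in rows, so rows that do not move let the fingers close. It gives the time, the measured TCP pose, the force, the opening and the grip force at its end, in the units of the state.
- arm.observe(): the state, without advancing time (a new reading comes with each control period).
- optics.read_camera(name): name is "scene" or "top" or "wrist"; returns a dict with "color" (480x640x3 uint8, blue, green, red), "fovy" (degrees; the focal length in pixels is half the picture's height over the tangent of half this angle, whatever the lens; pixels are square), "cx", "cy" (the principal point, pixels), "rvec" (rotation vector, rad) and "tvec" (3), from world to camera coordinates, as OpenCV has them; the wrist camera has in their place "tool_from_camera" (4x4, takes a point from camera to tool coordinates, whose origin is the TCP and whose axes are the flange's). Camera axes: x right, y down, z forward; pixel columns grow to the right and rows downward; lengths in m; the calibration is good to about 2 mm. A picture is of the moment at which its call begins: read the wrist's pose just before it. There is no depth.
- arm.close_job(): hands the job in; it is judged then, once.
The state is a dict: "time": time; "joint_pos": joint angles; "qvel": joint speeds; "joint_efforts": joint torques, N m; "tool_pos": TCP position; "tcp_rot": TCP orientation; "force": force on the tool from outside, world axes, zero at the start; "moment": the same for the moment, N m; "grip_width": opening from 0.0 (shut) to 1.0 (fully open); "finger_force": force on a finger pad.
Only numpy, scipy, OpenCV 4.12 (cv2) and the standard library are available. Lean on these libraries where they do the work, as an engineer would, in place of code of your own. Each camera call takes 0.05 s, during which the arm holds its last target. There are 200 camera calls.

### The job

The battery pack in the grey charging cradle is charged and the cassette reader needs it. Pinch the pack's two blue sprung tabs together to free it, lift it out without tugging on the latches, and seat it in the empty battery bay on top of the reader, easing it in gently without forcing it, until it is fully home and both tabs have sprung out and latched. Leave everything else on the bench where it is.

Things in the scene. Friction and masses are not known exactly. Their poses are not given: they have to be found in the camera images.
- pack: Grey loose battery pack, 0.15-0.25 kg. Origin: centre of its underside; z up, y from tab to tab. Body x -30..30, y -20..20 mm, to z 40, foot bevelled 3 mm; above it a fin, 54x17 mm, to z 75 between the two tabs. A key rib 8 mm wide juts 3 mm from the -x end: it enters a well only with its x along the x of cradle or reader.
- pads (a point): Point on the pack's axis, 60 mm above its underside, midway between the finger pads of the two blue tabs; axes as the pack's. Pads: 24 mm wide (x), from 14 mm below to 10 mm above this point; 54 mm over their outsides at the lower, 64 mm at the upper edge when free, 34 to 36 mm and upright when both stand on their stops. Then the pack can be carried by them. Squeezing takes 2 to 5 N a side.
- tab_left (a joint): Sprung tab on the pack's +y side, hinged near its foot (12 mm from the axis, 4 mm up): 0 = sprung out, 0.22 rad = squeezed in to its stop. A barb on it, upper face 28 mm above the pack's underside, hooks under a lip of the well and clears it when the tab is in by 0.17 rad or more.
- tab_right (a joint): The like tab on the pack's -y side: 0 = sprung out, 0.22 rad = squeezed in to its stop. Both must be in at once to free the pack. As fingers close they may press the pack down in its well: give way upwards.
- charger: Mid-grey charging cradle, fixed, 126x96 mm, 52 mm high, holding the pack at the start. Origin: on the worktop under the middle of its well; x points away from its sloped front with green lamps. Latched, the pack's underside is 16.3 mm up; sprung contacts push it up with 5 N and lift it 5 mm once free. Fingertips must stay above 52 mm.
- reader: Off-white cassette reader, fixed, 177x172 mm, flat top at 52 mm, sloped front (-x) with display and three round keys. Origin: on the worktop under the nominal middle of its empty battery bay; x from front to back. The bay is a dark grey well in the flat top, the same as the cradle's.
- bay_mouth (a point): Nominal middle of the bay's mouth, 62 mm above the worktop, at the upper edge of a 4 mm, 45-degree flare (70x50 mm, narrowing to 62x42 mm: 1 mm play round the pack; key slot at -x). The well is an insert clamped in an oversize opening: up to 3 mm off nominal in x and in y, 0 to 6 mm high. That offset is not measured; find it by feel.
- bay_floor (a point): Nominal middle of the bay's rubber-padded floor, 22 mm above the worktop (offset as mouth). Gold contacts stand 10 mm proud of it and resist with 3 to 6 N. Let go while pressed to the floor, the pack rises 4.3 mm and hangs latched under the lips, tabs out. Let go more than 2 mm above the floor, its barbs miss the lips and it pops up unlatched; pressing on its top with 10 to 20 N then snaps it in.
- timer: Bystander: white mechanical bench timer with a red knob, 62x62x46 mm. Origin: centre of its underside.
- tape: Bystander: beige roll of tape lying flat, 66 mm across, 19 mm high. Origin: centre of its underside.
- red_dropper: Bystander: dropper bottle with a red cap, 22 mm across, 62 mm high. Origin: centre of its underside.
- blue_dropper: Bystander: dropper bottle with a blue cap, 22 mm across, 62 mm high. Origin: centre of its underside.
- bottle: Bystander: reagent bottle with a black cap, 48 mm across, 132 mm high. Origin: centre of its underside.
- pen: Bystander: blue marker pen lying on the left, 13x126x15 mm. Origin: centre of its underside.
Things that resemble listed ones, but are neither listed nor needed, are in the scene too. Leave any orange or purple look-alike of the pack alone.

How it is judged:
By the outcome, as a careful person would: the job done as asked, in the order asked, and still so for the second after the job is handed in, with the robot touching nothing.
It also fails if it takes over 51 s, if anything falls off the work surface, if the arm or the gripper's body presses on something with over 40 N, if the wrist force passes 120 N, or if a joint passes its speed limit or range.

## Working session

There is one attempt and no reset: what is moved stays moved. The work goes in short steps, Python scripts to look and compute and a tool call to move; the robot and the scene stay as the last step left them, time stands still between calls to the robot, and variables do not carry over. Pictures are saved under pics/ and viewed, at most 10 in all, crops included, and the job is handed in when it is done.

Besides the shell and the picture viewer there is one more tool, called after "Request:" as a command line: name --argument value ..., lists and objects as JSON in quotes. jog_arm: Moves the arm, as the interface text tells. Its arguments: {"type":"object","properties":{"steps":{"type":"array"},"squeeze":{"type":"number"}},"required":["steps"]}

```bash
mkdir -p pics; python3 - <<'E'
from rig import arm, optics
import cv2, numpy as np
s=arm.observe(); print({k:np.round(v,3) for k,v in s.items()}, arm.nose_length)
for n in ("scene","top"):
    c=optics.read_camera(n); cv2.imwrite(f"pics/{n}0.png",c["color"]); print(n,{k:np.round(v,4).tolist() for k,v in c.items() if k!="color"})
c=optics.read_camera("wrist");print({k:np.round(v,4).tolist() for k,v in c.items() if k!="color"})
E
```

```text
{'time': np.float64(0.0), 'joint_pos': array([-1.377,  0.384,  0.044,  1.6  , -0.018,  1.161, -0.05 ]), 'qvel': array([ 0.   , -0.001,  0.002,  0.001, -0.001,  0.   ,  0.001]), 'joint_efforts': array([ 0.0000e+00, -4.3345e+01,  1.0250e+00, -2.4951e+01,  1.1000e-02,
        1.1000e-02, -0.0000e+00]), 'tool_pos': array([0.187, 0.622, 0.255]), 'tcp_rot': array([-0.457, -3.108,  0.004]), 'force': array([-0.035, -0.291,  0.777]), 'moment': array([-0.048,  0.016, -0.012]), 'finger_force': np.float64(0.0), 'grip_width': np.float64(1.002)} 0.025
scene {'fovy': 44.6903, 'cx': 309.7719, 'cy': 242.7065, 'rvec': [1.9209, -0.7033, 0.4156], 'tvec': [-0.4324, 0.2272, 1.0377]}
top {'fovy': 55.6309, 'cx': 319.0525, 'cy': 233.2444, 'rvec': [2.1733, -2.1201, 0.1139], 'tvec': [-0.0284, 0.5317, 1.1189]}
{'fovy': 61.6179, 'cx': 317.7874, 'cy': 241.6626, 'tool_from_camera': [[-0.0007, -0.9554, -0.2953, 0.0749], [1.0, -0.0006, -0.0003, 0.0004], [0.0001, -0.2953, 0.9554, -0.1183], [0.0, 0.0, 0.0, 1.0]]}
```

View pics/scene0.png

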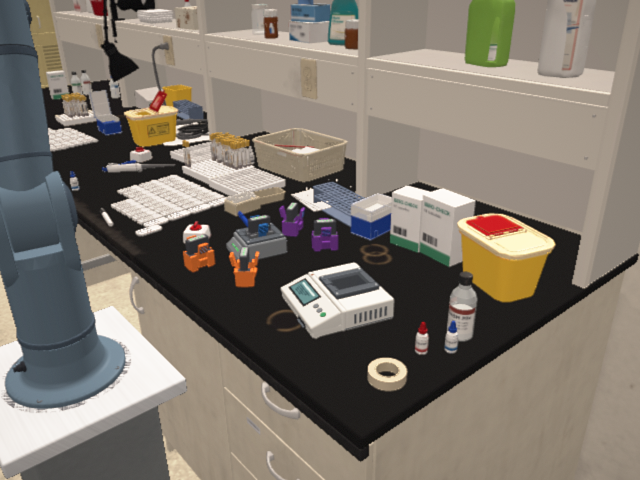

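View pics/top0.png

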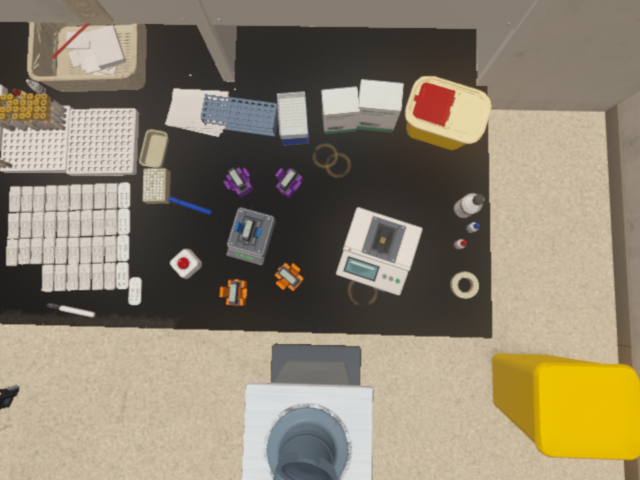

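The scene view shows the cradle with the pack at about (258,235) and the reader at (340,297). The top view shows the cradle at (250,236), with its blue tabs near (240,233) and (262,237), and the reader at (380,250), with its bay at (384,241). The orange and purple packs are decoys.

```bash
cat > h.py <<'E'
from rig import arm, optics
import cv2, numpy as np
from scipy.spatial.transform import Rotation as Ro
def look(n):
    s=arm.observe(); c=optics.read_camera(n); f=240/np.tan(np.radians(c["fovy"]/2))
    K=np.array([[f,0,c["cx"]],[0,f,c["cy"]],[0,0,1]])
    if n=="wrist":
        T=np.eye(4);T[:3,:3]=Ro.from_rotvec(s["tcp_rot"]).as_matrix();T[:3,3]=s["tool_pos"]
        W=T@c["tool_from_camera"]; R=W[:3,:3]; o=W[:3,3]
    else:
        R=cv2.Rodrigues(np.array(c["rvec"]))[0].T; o=-R@np.array(c["tvec"])
    return c["color"],K,R,o
def ray(cam,p):
    _,K,R,o=cam; return o,R@np.linalg.inv(K)@np.array([p[0],p[1],1.])
def onz(cam,p,z):
    o,d=ray(cam,p); return o+d*(z-o[2])/d[2]
def tri(rs):
    A=np.zeros((3,3));b=np.zeros(3)
    for o,d in rs:
        d=d/np.linalg.norm(d);P=np.eye(3)-np.outer(d,d);A+=P;b+=P@o
    x=np.linalg.solve(A,b); return x,[np.linalg.norm(np.cross(x-o,d/np.linalg.norm(d))) for o,d in rs]
def proj(cam,X):
    _,K,R,o=cam; q=K@R.T@(np.array(X)-o); return q[:2]/q[2]
def blobs(img,lo,hi,amin=15):
    m=cv2.inRange(cv2.cvtColor(img,cv2.COLOR_BGR2HSV),lo,hi)
    n,l,st,ce=cv2.connectedComponentsWithStats(m)
    return [(st[i].tolist(),ce[i].round(1).tolist()) for i in range(1,n) if st[i,4]>=amin],m
E
python3 - <<'E'
from h import *
t=look("top"); s=look("scene")
print(blobs(t[0],(100,120,80),(125,255,255),8)[0])
for p in [(240,233),(262,237),(251,235)]: print(p,onz(t,p,.08).round(3))
for p in [(384,241),(369,208),(422,228),(391,293),(337,276)]: print(p,onz(t,p,.055).round(3))
print(tri([ray(t,(251,235)),ray(s,(259,226))]),tri([ray(t,(384,241)),ray(s,(354,281))]))
im=np.hstack([cv2.resize(t[0][195:300,210:310],None,fx=4,fy=4),cv2.resize(t[0][195:300,330:430],None,fx=4,fy=4)])
cv2.imwrite("pics/crop1.png",im)
E
```

```text
[([283, 139, 24, 5, 97], [294.4, 141.0]), ([168, 197, 44, 18, 234], [189.7, 205.3]), ([235, 222, 9, 10, 68], [238.8, 226.8]), ([474, 223, 6, 4, 17], [476.4, 224.8]), ([255, 228, 6, 9, 39], [257.7, 232.2])]
(240, 233) [0.522 0.176 0.08 ]
(262, 237) [0.514 0.122 0.08 ]
(251, 235) [0.518 0.149 0.08 ]
(384, 241) [ 0.514 -0.177  0.055]
(369, 208) [ 0.596 -0.139  0.055]
(422, 228) [ 0.549 -0.27   0.055]
(391, 293) [ 0.387 -0.195  0.055]
(337, 276) [ 0.425 -0.062  0.055]
(array([0.52172229, 0.14819669, 0.07524495]), [np.float64(0.003648304266759668), np.float64(0.0036483042667596883)]) (array([ 0.51910404, -0.18063204,  0.06293394]), [np.float64(0.007643888254712202), np.float64(0.007643888254712167)])
```

View pics/crop1.png

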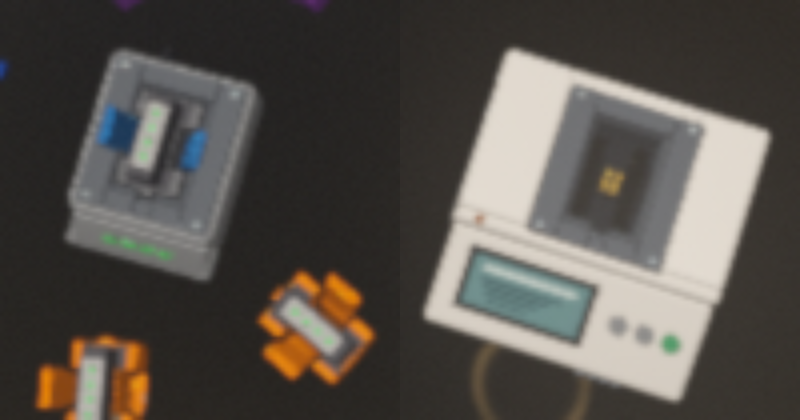

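The crop shows the cradle with its pack on the left and the reader with its dark bay, gold contacts and four corner screws on the right. Both are yawed about -16°. I'll fly the wrist camera over the pack.

Request:
jog_arm --steps '[[1,[-0.039,-0.029,0],0],[1,[-0.039,-0.029,0],0],[1,[-0.039,-0.029,0],0],[1,[-0.039,-0.029,0],0],[1,[-0.039,-0.029,0],0],[1,[-0.039,-0.029,0],0],[1,[-0.039,-0.029,0],0],[1,[-0.039,-0.029,0],0],[1,[-0.039,-0.029,0],0],[1,[-0.039,-0.029,0],0],[1,[-0.039,-0.029,0],0],[1,[-0.036,-0.029,0],0]]'

```text
time: 1.75
tool_pos: [0.5331, 0.1541, 0.2564]
tcp_rot: [0.457, 3.108, 0.0]
force: [0.5, -0.2, 0.4]
grip_width: 0.997
finger_force: 0.0
```

Request:
jog_arm --steps '[[1,[0,0,0],0],[1,[0,0,0],0]]'

```text
time: 2.0
tool_pos: [0.5318, 0.1559, 0.2561]
tcp_rot: [-0.457, -3.107, -0.001]
force: [0.2, -0.6, 0.3]
grip_width: 1.001
finger_force: 0.0
```

```bash
python3 - <<'E'
from h import *
s=arm.observe();print(s["tool_pos"].round(4),s["tcp_rot"].round(4),s["force"].round(2),s["qvel"].round(3))
w=look("wrist");cv2.imwrite("pics/w1.png",w[0])
np.savez("w1.npz",i=w[0],K=w[1],R=w[2],o=w[3])
print(blobs(w[0],(98,100,50),(125,255,255),60)[0]); print(w[3].round(3))
E
```

```text
[0.5318 0.1559 0.2561] [-4.5670e-01 -3.1073e+00 -6.0000e-04] [ 0.22 -0.63  0.3 ] [-0.021 -0.004 -0.03   0.005 -0.002 -0.     0.   ]
[([332, 197, 31, 40, 876], [348.3, 214.3]), ([276, 198, 32, 42, 897], [290.8, 216.7]), ([448, 212, 133, 16, 1945], [513.3, 219.5]), ([277, 421, 55, 24, 735], [309.7, 433.9])]
[0.46  0.178 0.374]
```

View pics/w1.png

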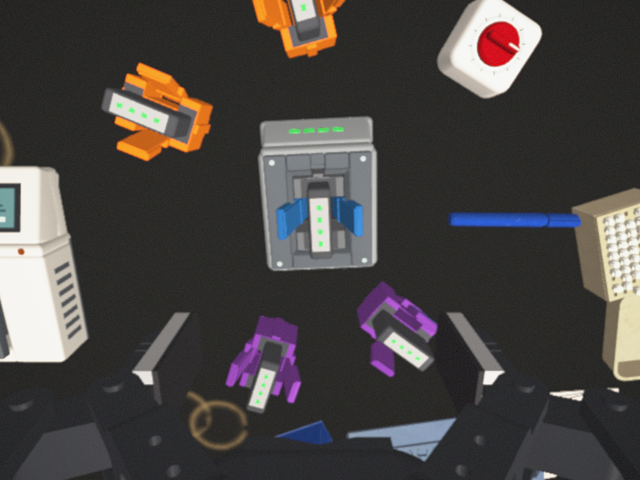

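The wrist view shows the cradle centred at (319,205), with the blue tabs at (291,217) and (348,214) and the fin's green dots running along (319,205..245). Next come two more views along -y, for triangulation and to see the reader.

Request:
jog_arm --steps '[[1,[0,-0.04,0],0],[1,[0,-0.05,0],0],[1,[0,-0.05,0],0],[1,[0,-0.02,0],0],[1,[0,0,0],0],[1,[0,0,0],0]]'

```text
time: 2.8
tool_pos: [0.4867, 0.0051, 0.2564]
tcp_rot: [0.45, 3.109, 0.002]
force: [-0.1, 0.5, -0.5]
grip_width: 1.0
finger_force: 0.0
```

```bash
python3 - <<'E'
from h import *
w=look("wrist");cv2.imwrite("pics/w2.png",w[0])
np.savez("w2.npz",i=w[0],K=w[1],R=w[2],o=w[3]);print(w[3].round(3))
E
```

```text
[0.415 0.027 0.375]
```

Request:
jog_arm --steps '[[1,[0,-0.04,0],0],[1,[0,-0.05,0],0],[1,[0,-0.05,0],0],[1,[0,-0.02,0],0],[1,[0,0,0],0],[1,[0,0,0],0]]'

```text
time: 3.6
tool_pos: [0.4412, -0.1488, 0.2562]
tcp_rot: [0.451, 3.109, 0.0]
force: [0.2, -0.7, 0.0]
grip_width: 0.998
finger_force: 0.0
```

```bash
python3 - <<'E'
from h import *
w=look("wrist");np.savez("w3.npz",i=w[0],K=w[1],R=w[2],o=w[3]);print(w[3].round(3))
a=cv2.imread("pics/w2.png")
cv2.imwrite("pics/w23.png",np.vstack([a[100:400],w[0][60:360]]))
E
```

```text
[ 0.37  -0.127  0.374]
```

View pics/w23.png

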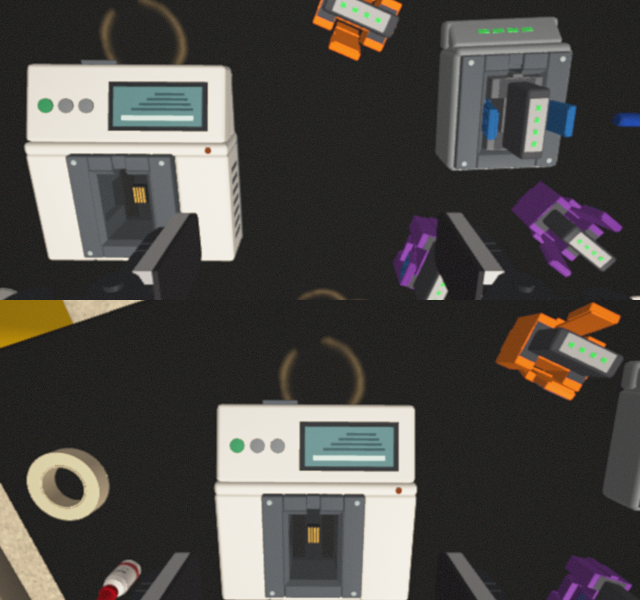

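The upper half (w2) shows the cradle at (505,200 in the full image) and the reader's bay insert with screws near (73,262), (164,260). The lower half (w3) shows the bay at (313,300), gold contacts at (313,296) and screws near (269,263), (357,263). Next I localise screws and dots by bright-spot centroids.

```bash
cat >> h.py <<'E'
def load(n):
    d=np.load(n+".npz"); return d["i"],d["K"],d["R"],d["o"]
def spot(img,p,r=9):
    x,y=map(int,p); g=cv2.cvtColor(img,cv2.COLOR_BGR2GRAY).astype(float)
    t=cv2.GaussianBlur(g,(0,0),1)-cv2.medianBlur(img[:,:,1],13).astype(float)
    q=t[y-r:y+r+1,x-r:x+r+1]; j=np.unravel_index(q.argmax(),q.shape); cy,cx=y-r+j[0],x-r+j[1]
    k=np.clip(t[cy-2:cy+3,cx-2:cx+3],0,None); yy,xx=np.mgrid[-2:3,-2:3]
    return np.array([cx+(k*xx).sum()/k.sum(),cy+(k*yy).sum()/k.sum()]),q.max()
E
python3 - <<'E'
from h import *
w1,w2,w3=load("w1"),load("w2"),load("w3")
def pair(a,b,pa,pb):
    A=[];
    for p,q in zip(pa,pb):
        (u,m),(v,n)=spot(a[0],p),spot(b[0],q)
        x,e=tri([ray(a,u),ray(b,v)]); A.append(x);print(u.round(1),int(m),v.round(1),int(n),x.round(4),round(e[0]*1e3,2))
    return np.array(A)
A=pair(w1,w2,[(271,161),(366,154),(279,262),(368,260)],[(471,162),(558,152),(478,261),(560,260)])
print(A.mean(0),np.degrees(np.arctan2(*(A[2]-A[0])[1::-1])),np.degrees(np.arctan2(*(A[3]-A[1])[1::-1])))
B=pair(w2,w3,[(73,262),(164,260)],[(269,263),(357,263)])
print(B.mean(0),np.degrees(np.arctan2(*(B[1]-B[0])[1::-1]))-90)
for n,w in (("w1",w1),("w2",w2)):
    bl,_=blobs(w[0],(55,90,130),(75,255,255),5); print(n,[ (b[1],b[0][4]) for b in bl])
def gold(w):
    return [b for b in blobs(w[0],(15,80,80),(35,255,255),10)[0]]
print(gold(w2)[:6],gold(w3)[:6])
g=cv2.cvtColor(w3[0],cv2.COLOR_BGR2GRAY); 
cv2.imwrite("pics/b1.png",np.hstack([cv2.resize(w3[0][240:400,240:385],None,fx=2.7,fy=2.7,interpolation=cv2.INTER_CUBIC),cv2.resize(w1[0][110:270,250:395],None,fx=2.7,fy=2.7,interpolation=cv2.INTER_CUBIC)]))
E
```

```text
[271.1 162.1] 94 [470.9 162.1] 86 [0.4818 0.1329 0.0532] 0.06
[362.9 158.1] 94 [562.8 158.8] 83 [0.4998 0.2029 0.0528] 0.2
[279.1 263.8] 93 [485.7 269.7] 18 [0.5555 0.1184 0.088 ] 2.32
[364. 260.] 90 [554. 264.] 42 [0.5802 0.1814 0.062 ] 1.63
[0.52934382 0.15891817 0.06401447] -11.190493089311447 -14.944674419996373
[ 73.1 262.2] 85 [269.  262.7] 85 [ 0.4671 -0.1979  0.0643] 0.27
[161.  262.9] 86 [356.9 262.9] 82 [ 0.488  -0.1289  0.0644] 0.04
[ 0.47757469 -0.16341496  0.06431871] -16.855238064542675
w1 [([303.1, 7.0], 24), ([118.9, 104.9], 20), ([131.2, 109.9], 18), ([143.8, 115.1], 18), ([156.0, 120.1], 18), ([337.1, 128.5], 43), ([294.0, 130.6], 44), ([308.7, 130.2], 46), ([322.9, 129.5], 43), ([318.6, 207.4], 15), ([319.4, 219.9], 17), ([319.7, 231.5], 14), ([320.4, 243.4], 15), ([393.3, 340.9], 9), ([401.3, 346.9], 9), ([409.2, 352.2], 8), ([417.4, 358.1], 7), ([265.8, 376.5], 10), ([263.0, 385.0], 9), ([260.0, 393.0], 9), ([257.1, 401.1], 8)]
w2 [([542.7, 7.4], 26), ([343.0, 104.4], 23), ([354.7, 109.8], 21), ([366.3, 114.8], 22), ([377.7, 119.8], 21), ([526.5, 129.0], 47), ([483.0, 130.7], 48), ([497.8, 130.4], 45), ([512.0, 129.5], 44), ([44.9, 205.1], 148), ([538.1, 207.9], 20), ([536.4, 219.9], 19), ([535.3, 231.8], 18), ([533.6, 243.8], 16), ([579.4, 341.1], 11), ([586.5, 347.0], 10), ([593.5, 352.5], 12), ([600.3, 358.2], 12), ([442.5, 384.4], 11), ([438.2, 392.6], 12), ([434.0, 401.0], 9)]
[([476, 0, 6, 27, 77], [478.3, 13.1]), ([494, 30, 6, 20, 88], [496.4, 39.6]), ([540, 34, 5, 3, 10], [542.1, 34.9]), ([517, 45, 7, 4, 14], [520.0, 46.5]), ([363, 65, 29, 18, 208], [376.4, 73.5]), ([331, 75, 18, 12, 105], [339.8, 80.6])] [([0, 1, 74, 107, 5143], [27.6, 57.5]), ([541, 77, 16, 9, 41], [548.7, 81.1]), ([325, 99, 39, 65, 402], [352.7, 131.3]), ([281, 112, 14, 48, 251], [285.8, 133.6]), ([517, 118, 16, 10, 75], [524.9, 122.6]), ([528, 133, 6, 6, 28], [530.4, 135.5])]
```

View pics/b1.png

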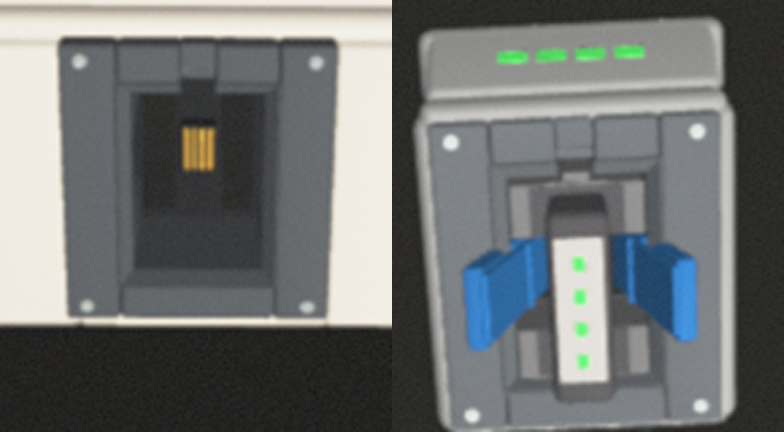

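```bash
cat > m.py <<'E'
from h import *
w1,w2,w3=load("w1"),load("w2"),load("w3")
def rect(w,P,z):
    Q=np.array([onz(w,spot(w[0],p,6)[0],z) for p in P]); c=Q.mean(0)
    ux=(Q[2]-Q[0]+Q[3]-Q[1]); uy=Q[1]-Q[0]+Q[3]-Q[2]
    a=np.degrees(np.arctan2(ux[1],ux[0])); b=np.degrees(np.arctan2(-uy[0],uy[1]))
    print(c.round(4),"yaw",a.round(2),b.round(2),"len",np.linalg.norm(ux)/2*1e3,np.linalg.norm(uy)/2*1e3); return c
C1=rect(w1,[(271,162),(363,158),(279,264),(364,260)],.053)
R3=rect(w3,[(269,263),(357,263),(272,353),(353,354)],.0643)
D=[]
for p,q in zip([(318.6,207.4),(319.4,219.9),(319.7,231.5),(320.4,243.4)],[(538.1,207.9),(536.4,219.9),(535.3,231.8),(533.6,243.8)]):
    x,e=tri([ray(w1,p),ray(w2,q)]);D.append(x);print(x.round(4),round(e[0]*1e3,2))
D=np.array(D);d=D[3]-D[0];print(D.mean(0).round(4),"yaw",np.degrees(np.arctan2(d[1],d[0])))
bl=[b[1] for b in blobs(w1[0],(98,100,50),(125,255,255),500)[0]][:2]
print(onz(w1,np.mean(bl,0),.08).round(4))
E
python3 m.py
```

```text
[0.532  0.1575 0.053 ] yaw -14.2 -14.15 len 85.16014249798275 72.17655365179579
[ 0.5208 -0.1766  0.0643] yaw -16.98 -16.89 len 90.13460583314534 66.5976463839838
[0.5194 0.1606 0.0919] 0.17
[0.5284 0.1585 0.0914] 0.0
[0.5367 0.1562 0.0921] 0.12
[0.5458 0.1541 0.0916] 0.16
[0.5326 0.1574 0.0917] yaw -13.924276048459049
[0.5279 0.1588 0.08  ]
```

```bash
cat >> m.py <<'E'
print()
for p in [(269,263),(357,263),(272,353),(353,354)]:
    u,m=spot(w3[0],p,6);print(u,m,onz(w3,u,.0643).round(4))
P3=np.array([onz(w3,u,.0643) for u in [(269,262.7),(356.9,262.9),(272.2,353.3),(353.7,353.5)]]);print(P3.round(4),P3.mean(0).round(4))
E
python3 m.py | sed 1,/^$/d
```

```text
[268.95610769 262.72907305] 85.38274335208664 [ 0.4674 -0.198   0.0643]
[356.87053432 262.93264535] 82.10353838281483 [ 0.4881 -0.1289  0.0643]
[278.03954427 358.13074163] 83.34023604990799 [ 0.555  -0.219   0.0643]
[346.98601196 358.71137552] 81.32433901396467 [ 0.5729 -0.1606  0.0643]
[[ 0.4674 -0.1979  0.0643]
 [ 0.4881 -0.1289  0.0643]
 [ 0.5488 -0.2224  0.0643]
 [ 0.5695 -0.1535  0.0643]] [ 0.5185 -0.1757  0.0643]
```

Request:
jog_arm --steps '[[1,[0,0.03,0],0],[1,[0,0.05,0],0],[1,[0,0.05,0],-2.5],[1,[0,0.05,0],0],[1,[0,0.05,0],0],[1,[0,0.05,0],0],[1,[0,0.03,0.02],0],[1,[0,0.01,0.03],0],[1,[0,0,0.03],0],[1,[0,0,0.02],0],[1,[0,0,0.0],0],[1,[0,0,0.0],0]]'

```text
time: 5.15
tool_pos: [0.5246, 0.159, 0.1569]
tcp_rot: [0.386, 3.117, 0.001]
force: [0.3, -0.4, -0.3]
grip_width: 0.998
finger_force: 0.0
```

```bash
cat > st.py <<'E'
from h import *
import sys
def st(t=None):
    ss=[arm.observe() for _ in range(1)]; s=ss[0]
    M=Ro.from_rotvec(s["tcp_rot"]).as_matrix(); p=s["tool_pos"]
    print("t",s["time"].round(2),"tcp",p.round(4),"yaw",np.degrees(np.arctan2(-M[1,0],-M[0,0])).round(2),"tilt",M[2,:2].round(4),"F",s["force"].round(1),"M",s["moment"].round(2),"w",s["grip_width"].round(3),s["finger_force"].round(1))
    if t is not None: print("to target, tool axes:",(M.T@(np.array(t)-p)).round(4))
if __name__=="__main__": st([float(a) for a in sys.argv[1:4]] if len(sys.argv)>3 else None)
E
python3 st.py 0.532 0.1575 0.082; python3 - <<'E'
from h import *
w=look("wrist"); np.savez("w4.npz",i=w[0],K=w[1],R=w[2],o=w[3])
b=[b for b in blobs(w[0],(55,90,130),(75,255,255),5)[0]]
print([(x[1],onz(w,x[1],.0915).round(4).tolist()) for x in b]); cv2.imwrite("pics/w4.png",w[0])
E
```

```text
[([25.0, 101.5], [0.415, 0.0569, 0.0915]), ([44.2, 110.1], [0.4202, 0.0633, 0.0915]), ([62.7, 118.3], [0.4253, 0.0697, 0.0915]), ([81.4, 126.7], [0.4306, 0.0761, 0.0915]), ([288.0, 147.4], [0.4613, 0.1616, 0.0915]), ([307.9, 147.5], [0.4635, 0.1702, 0.0915]), ([327.9, 147.5], [0.4657, 0.1788, 0.0915]), ([347.8, 147.5], [0.4678, 0.1874, 0.0915]), ([318.0, 266.5], [0.5194, 0.1607, 0.0915]), ([318.0, 283.5], [0.5281, 0.1585, 0.0915]), ([318.0, 300.2], [0.5369, 0.1563, 0.0915]), ([318.0, 316.5], [0.5457, 0.1541, 0.0915]), ([411.6, 441.5], [0.6346, 0.1862, 0.0915]), ([422.1, 449.3], [0.6415, 0.191, 0.0915])]Traceback (most recent call last):
  File "st.py", line 8, in <module>
    if __name__=="__main__": st([float(a) for a in sys.argv[1:4]] if len(sys.argv)>3 else None)
                             ~~^^^^^^^^^^^^^^^^^^^^^^^^^^^^^^^^^^^^^^^^^^^^^^^^^^^^^^^^^^^^^^^^
  File "st.py", line 6, in st
    print("t",s["time"].round(2),"tcp",p.round(4),"yaw",np.degrees(np.arctan2(-M[1,0],-M[0,0])).round(2),"tilt",M[2,:2].round(4),"F",s["force"].round(1),"M",s["moment"].round(2),"w",s["grip_width"].round(3),s["finger_force"].round(1))
              ^^^^^^^^^^^^^^^
AttributeError: 'float' object has no attribute 'round'
```

View pics/w4.png

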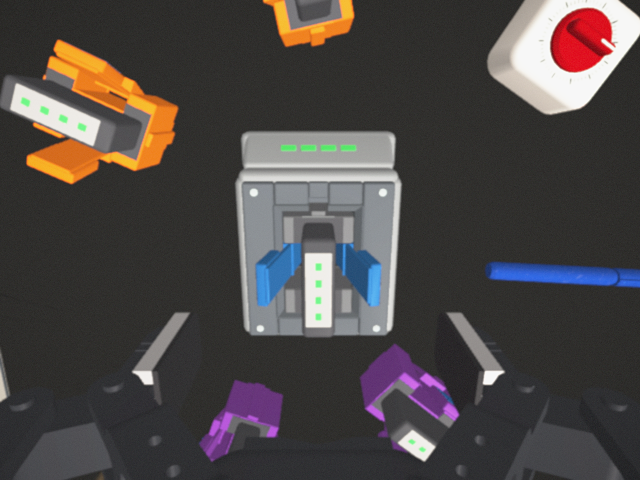

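The view shows the fin's dots all at column 318 (the principal column), midway between the fingers, so yaw and y are aligned. I'll shift 7.5 mm forward and go down.

Request:
jog_arm --steps '[[1,[-0.0075,0,0.02],0],[1,[0,0,0.025],0],[0.85,[0,0,0.02],0],[0.85,[0,0,0.01],0],[0.8,[0,0,0],0],[0.8,[0,0,0],0]]' --squeeze 20

```text
time: 5.95
tool_pos: [0.5325, 0.1562, 0.0824]
tcp_rot: [0.389, 3.116, 0.002]
force: [-0.4, -0.1, 1.1]
grip_width: 0.798
finger_force: 0.0
```

```bash
sed -i 's/s\["time"\].round(2)/round(float(s["time"]),2)/; s/s\["grip_width"\].round(3),s\["finger_force"\].round(1)/round(float(s["grip_width"]),3),round(float(s["finger_force"]),1)/' st.py; python3 st.py 0.5325 0.1574 0.082
```

```text
t 5.95 tcp [0.5325 0.1562 0.0824] yaw -14.22 tilt [-0.0017  0.0013] F [-0.4 -0.1  1.1] M [-0.06  0.03 -0.08] w 0.798 0.0
to target, tool axes: [0.0003 0.0012 0.0004]
```

Request:
jog_arm --steps '[[0.72,[0,0.0005,0],0],[0.65,[0,0,0],0],[0.6,[0,0,0],0],[0.6,[0,0,0],0]]'

```text
time: 6.45
tool_pos: [0.5325, 0.1565, 0.0819]
tcp_rot: [0.389, 3.116, 0.001]
force: [1.0, 0.8, 5.1]
grip_width: 0.602
finger_force: 3.0
```

Request:
jog_arm --steps '[[0.55,[0,0,-0.0005],0],[0.5,[0,0,-0.0005],0],[0.5,[0,0,0],0]]'

```text
time: 6.82
tool_pos: [0.5321, 0.1564, 0.0825]
tcp_rot: [0.389, 3.117, 0.0]
force: [1.2, -0.8, 5.7]
grip_width: 0.505
finger_force: 3.6
```

Request:
jog_arm --steps '[[0.46,[0,0,-0.001],0],[0.42,[0,0,-0.0005],0],[0.38,[0,0,-0.0005],0],[0.38,[0,0,0],0]]'

```text
time: 7.32
tool_pos: [0.5319, 0.1568, 0.0844]
tcp_rot: [0.388, 3.117, 0.001]
force: [1.2, 0.4, 3.9]
grip_width: 0.397
finger_force: 21.7
```

Request:
jog_arm --steps '[[0.33,[0,0,0],0],[0.33,[0,0,0],0],[0.33,[0,0,0],0]]'

```text
time: 7.7
tool_pos: [0.5319, 0.1568, 0.0844]
tcp_rot: [0.388, 3.117, 0.001]
force: [2.3, 3.2, 4.1]
grip_width: 0.395
finger_force: 21.7
```

Request:
jog_arm --steps '[[0.33,[0,0,-0.001],0],[0.33,[0,0,-0.0015],0],[0.33,[0,0,-0.002],0],[0.33,[0,0,-0.002],0]]' --squeeze 30

```text
time: 8.2
tool_pos: [0.5314, 0.1562, 0.0906]
tcp_rot: [-0.389, -3.117, 0.0]
force: [2.7, 2.0, 2.3]
grip_width: 0.384
finger_force: 33.4
```

Request:
jog_arm --steps '[[0.33,[0,0,-0.002],0],[0.33,[0,0,-0.003],0],[0.33,[0,0,-0.003],0]]'

```text
time: 8.57
tool_pos: [0.5309, 0.1563, 0.098]
tcp_rot: [-0.388, -3.116, 0.001]
force: [3.5, 2.1, -4.0]
grip_width: 0.38
finger_force: 33.0
```

Request:
jog_arm --steps '[[0.33,[-0.0005,0.0003,-0.004],0],[0.33,[0,0,-0.005],0],[0.33,[0,0,-0.005],0]]'

```text
time: 8.95
tool_pos: [0.5311, 0.1562, 0.1127]
tcp_rot: [-0.389, -3.115, 0.001]
force: [0.2, 1.4, -2.9]
grip_width: 0.383
finger_force: 33.1
```

Request:
jog_arm --steps '[[0.33,[0,0,-0.008],0],[0.33,[0,0,-0.008],0],[0.33,[0,0,-0.01],0],[0.33,[0,0,-0.02],0],[0.33,[0,0,-0.03],0],[0.33,[0,0,-0.02],0],[0.33,[0,0,0],0]]'

```text
time: 9.82
tool_pos: [0.5337, 0.1564, 0.2111]
tcp_rot: [0.389, 3.113, 0.003]
force: [0.3, 0.2, -2.5]
grip_width: 0.385
finger_force: 33.1
```

```bash
python3 st.py; python3 - <<'E'
from h import *
w=look("wrist"); np.savez("w5.npz",i=w[0],K=w[1],R=w[2],o=w[3])
b=[b for b in blobs(w[0],(55,90,130),(75,255,255),5)[0]]
print([(x[1],x[0][4]) for x in b]); cv2.imwrite("pics/w5.png",w[0])
E
```

```text
t 9.82 tcp [0.5337 0.1564 0.2111] yaw -14.25 tilt [-0.0037  0.0026] F [ 0.3  0.2 -2.5] M [ 0.03  0.03 -0.02] w 0.385 33.1
[([84.5, 87.8], 28), ([99.5, 94.5], 26), ([114.3, 101.3], 26), ([128.8, 108.1], 25), ([292.5, 128.0], 60), ([309.2, 128.0], 63), ([325.9, 128.0], 62), ([342.3, 127.9], 59), ([317.0, 318.9], 96), ([317.0, 343.6], 89), ([317.3, 368.1], 75), ([317.1, 391.0], 79)]
```

View pics/w5.png

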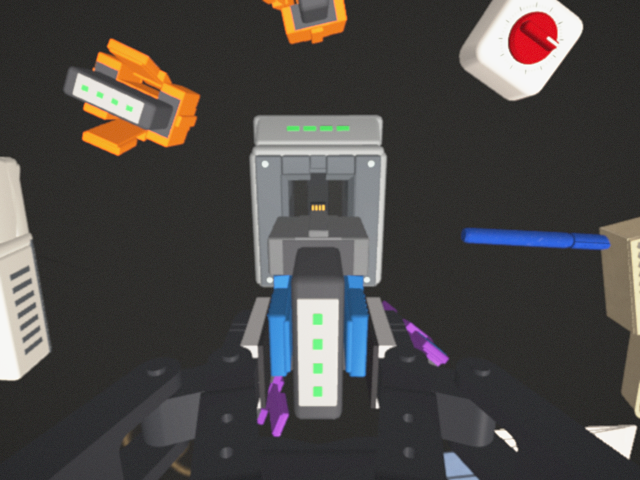

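The pack is lifted out cleanly and hangs upright between the fingers, dots at column 317, rows 319–391; the cradle well behind it is empty. Next I compute the pack's place in the hand and the move to the bay.

```bash
python3 - <<'E'
from h import *
c=optics.read_camera("wrist"); T=np.array(c["tool_from_camera"]); f=240/np.tan(np.radians(c["fovy"]/2))
b=[x for x in blobs(c["color"],(55,90,130),(75,255,255),5)[0] if x[0][4]>70][-4:]
P=[]
for zt in(-.004,-.007,-.010):
  P=[]
  for x in b:
    d=T[:3,:3]@[(x[1][0]-c["cx"])/f,(x[1][1]-c["cy"])/f,1]; P.append(T[:3,3]+d*(zt-T[2,3])/d[2])
  P=np.array(P); print(zt,P.mean(0).round(4),"spacings",np.diff(P[:,0]).round(5),"yaw",np.degrees(np.arctan2(P[3,1]-P[0,1],P[3,0]-P[0,0])).round(2)-180)
s=arm.observe();M=Ro.from_rotvec(s["tcp_rot"]).as_matrix()
off=np.array([0,0,0])
print("to bay (tool axes, xy):",(M.T@(np.array([.5185,-.1757,s["tool_pos"][2]])-s["tool_pos"])).round(4))
# pack true spacing from w4
w=load("w4");Q=np.array([onz(w,p,.0915) for p in [(318,266.5),(318,283.5),(318,300.2),(318,316.5)]]);print(np.linalg.norm(np.diff(Q,axis=0),axis=1))
E
```

```text
-0.004 [ 0.0006  0.0001 -0.004 ] spacings [-0.00886 -0.00912 -0.00895] yaw -0.06999999999999318
-0.007 [ 0.0025  0.0001 -0.007 ] spacings [-0.00863 -0.00888 -0.00871] yaw -0.06999999999999318
-0.01 [ 0.0045  0.0001 -0.01  ] spacings [-0.0084  -0.00864 -0.00848] yaw -0.06999999999999318
to bay (tool axes, xy): [-6.880e-02 -3.249e-01  1.000e-04]
[0.00895343 0.00903437 0.00905568]
```

Request:
jog_arm --steps '[[0.33,[0,0,0],2.6],[0.33,[-0.008,-0.03,0],0],[0.33,[-0.01,-0.04,0],0],[0.33,[-0.012,-0.05,0],0],[0.33,[-0.012,-0.05,0],0],[0.33,[-0.012,-0.05,0],0],[0.33,[-0.012,-0.05,0],0],[0.33,[-0.0106,-0.0354,0],0],[0.33,[-0.006,-0.017,0.01],0],[0.33,[0,0,0.02],0],[0.33,[0,0,0.02],0],[0.33,[0,0,0],0]]'

```text
time: 11.42
tool_pos: [0.5152, -0.1753, 0.1558]
tcp_rot: [-0.459, -3.101, 0.0]
force: [-0.2, 0.4, -1.5]
grip_width: 0.381
finger_force: 33.1
```

Request:
jog_arm --steps '[[0.33,[0,0,0],0],[0.33,[0,0,0],0]]'

```text
time: 11.68
tool_pos: [0.5186, -0.1761, 0.1596]
tcp_rot: [0.459, 3.106, -0.0]
force: [-0.3, -1.0, -2.2]
grip_width: 0.381
finger_force: 33.1
```

```bash
python3 st.py 0.5196 -.1761 .146; python3 - <<'E'
from h import *
w=look("wrist"); np.savez("w6.npz",i=w[0],K=w[1],R=w[2],o=w[3])
b=[b for b in blobs(w[0],(55,90,130),(75,255,255),5)[0]]
print([(x[1],x[0][4]) for x in b]); cv2.imwrite("pics/w6.png",w[0])
E
```

```text
t 11.68 tcp [ 0.5186 -0.1761  0.1596] yaw -16.8 tilt [-0.0015  0.0001] F [-0.3 -1.  -2.2] M [-0.03  0.01 -0.03] w 0.381 33.1
to target, tool axes: [-0.0009  0.0003  0.0136]
[([200.7, 95.4], 374), ([317.5, 319.0], 109), ([317.5, 344.0], 106), ([317.5, 368.1], 104), ([317.7, 391.5], 91)]
```

View pics/w6.png

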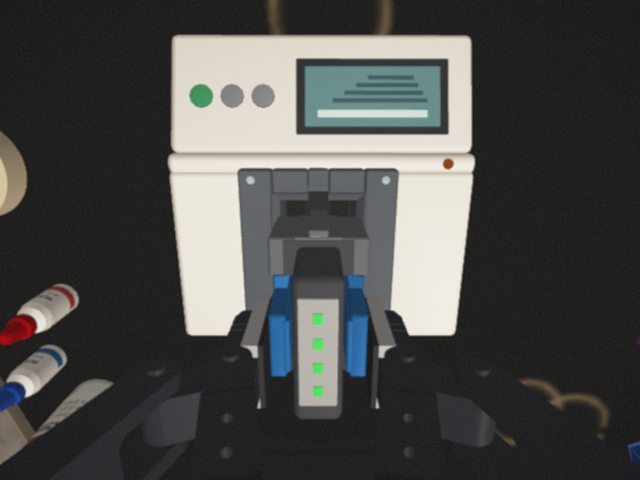

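The view shows the pack over the bay, with near screws at (250,181) and (386,180), key slot at column 318 and pack dots at column 317.5. It is aligned sideways; I check fore-aft from the screws.

```bash
python3 - <<'E'
from h import *
w=load("w6"); c=optics.read_camera("wrist"); T=np.array(c["tool_from_camera"]); f=w[1][0,0]
d=lambda p:T[:3,:3]@[(p[0]-c["cx"])/f,(p[1]-c["cy"])/f,1]
for z in (.062,.0643):
  for p in [(250,181),(386,180)]:
    u,m=spot(w[0],p,5); v=d(u); zt=.1596-z; X=T[:3,3]+v*(zt-T[2,3])/v[2]; print(u.round(1),m,X.round(4), X[0]-.0425)
E
```

```text
[250.  180.8] 84.55645917020337 [ 0.0423 -0.036   0.0976] -0.00017263844021750407
[385.1 180.9] 86.28589456088187 [0.0423 0.0364 0.0976] -0.00023107717090029706
[250.  180.8] 84.55645917020337 [ 0.0427 -0.0357  0.0953] 0.00017419910468892408
[385.1 180.9] 86.28589456088187 [0.0426 0.036  0.0953] 0.00011638303855323467
```

Request:
jog_arm --steps '[[0.33,[-0.001,0,0.01],0],[0.33,[0,0,0.008],0],[0.33,[0,0,0.002],0],[0.33,[0,0,0],0]]'

```text
time: 12.28
tool_pos: [0.5186, -0.1762, 0.1383]
tcp_rot: [-0.459, -3.107, 0.0]
force: [0.2, 0.4, -2.7]
grip_width: 0.385
finger_force: 33.1
```

Request:
jog_arm --steps '[[0.33,[0,0,0.002],0],[0.33,[0,0,0.002],0],[0.33,[0,0,0.001],0]]'

```text
time: 12.65
tool_pos: [0.5189, -0.1763, 0.1337]
tcp_rot: [-0.459, -3.108, -0.0]
force: [-0.0, -0.2, -0.9]
grip_width: 0.384
finger_force: 33.1
```

Request:
jog_arm --steps '[[0.33,[0,0,0.002],0],[0.33,[0,0,0.001],0]]'

```text
time: 12.9
tool_pos: [0.5189, -0.1762, 0.1306]
tcp_rot: [-0.459, -3.108, -0.0]
force: [0.4, 0.0, -0.7]
grip_width: 0.38
finger_force: 33.1
```

Request:
jog_arm --steps '[[0.33,[0,0,0.0015],0],[0.33,[0,0,0.0015],0]]'

```text
time: 13.15
tool_pos: [0.5189, -0.1763, 0.1277]
tcp_rot: [-0.459, -3.108, -0.0]
force: [-0.0, 0.5, -1.3]
grip_width: 0.382
finger_force: 33.1
```

Request:
jog_arm --steps '[[0.33,[0,0,0.0015],0],[0.33,[0,0,0.0015],0]]'

```text
time: 13.4
tool_pos: [0.519, -0.1763, 0.1247]
tcp_rot: [0.459, 3.108, 0.0]
force: [0.5, -0.5, -1.8]
grip_width: 0.384
finger_force: 33.1
```

Request:
jog_arm --steps '[[0.33,[0,0,0.0015],0],[0.33,[0,0,0.0015],0]]'

```text
time: 13.65
tool_pos: [0.5189, -0.1763, 0.1217]
tcp_rot: [-0.459, -3.108, -0.0]
force: [-0.1, 0.3, -1.5]
grip_width: 0.388
finger_force: 33.1
```

Request:
jog_arm --steps '[[0.33,[0,0,0.002],0],[0.33,[0,0,0.002],0]]'

```text
time: 13.9
tool_pos: [0.5189, -0.1763, 0.1176]
tcp_rot: [-0.459, -3.108, 0.0]
force: [0.1, 0.2, -1.8]
grip_width: 0.385
finger_force: 33.1
```

Request:
jog_arm --steps '[[0.33,[0,0,0.003],0],[0.33,[0,0,0.003],0],[0.33,[0,0,0.003],0]]'

```text
time: 14.28
tool_pos: [0.5189, -0.1763, 0.1085]
tcp_rot: [-0.459, -3.108, 0.0]
force: [-0.8, 0.1, -1.3]
grip_width: 0.384
finger_force: 33.1
```

Request:
jog_arm --steps '[[0.33,[0,0,0.002],0],[0.33,[0,0,0.002],0]]'

```text
time: 14.52
tool_pos: [0.519, -0.1763, 0.1049]
tcp_rot: [-0.459, -3.108, -0.0]
force: [-0.5, -0.5, 0.9]
grip_width: 0.379
finger_force: 33.3
```

Request:
jog_arm --steps '[[0.33,[0,0,0.0015],0],[0.33,[0,0,0.0015],0]]'

```text
time: 14.78
tool_pos: [0.5191, -0.1764, 0.1021]
tcp_rot: [0.46, 3.108, 0.0]
force: [-1.9, -0.6, 1.8]
grip_width: 0.382
finger_force: 33.4
```

Request:
jog_arm --steps '[[0.33,[0,0,0.0015],0],[0.33,[0,0,0.0015],0]]'

```text
time: 15.02
tool_pos: [0.5191, -0.1764, 0.0989]
tcp_rot: [0.459, 3.108, 0.0]
force: [-1.8, 1.5, 2.3]
grip_width: 0.383
finger_force: 33.5
```

Request:
jog_arm --steps '[[0.33,[0,0,0.001],0],[0.33,[0,0,0.001],0]]'

```text
time: 15.28
tool_pos: [0.5191, -0.1763, 0.0969]
tcp_rot: [0.459, 3.108, 0.0]
force: [-1.0, -0.3, 3.0]
grip_width: 0.384
finger_force: 33.5
```

Request:
jog_arm --steps '[[0.33,[0,0,0.001],0],[0.33,[0,0,0.0005],0]]'

```text
time: 15.52
tool_pos: [0.5191, -0.1764, 0.0954]
tcp_rot: [0.459, 3.108, -0.0]
force: [-1.4, 0.4, 5.5]
grip_width: 0.384
finger_force: 33.7
```

Request:
jog_arm --steps '[[0.33,[0,0,0.0005],0],[0.33,[0,0,0.0005],0]]'

```text
time: 15.78
tool_pos: [0.5193, -0.1765, 0.0951]
tcp_rot: [0.459, 3.107, 0.001]
force: [-2.5, 0.8, 9.7]
grip_width: 0.383
finger_force: 34.0
```

Request:
jog_arm --steps '[[0.33,[0,0,0.0005],0],[0.33,[0,0,0.0],0]]'

```text
time: 16.02
tool_pos: [0.5193, -0.1765, 0.0951]
tcp_rot: [0.46, 3.107, 0.001]
force: [-3.0, 0.9, 11.1]
grip_width: 0.381
finger_force: 34.1
```

Firm stop at the floor at 11 N. Now I open the fingers.

Request:
jog_arm --steps '[[1,[0,0,0],0],[1,[0,0,0],0],[1,[0,0,0],0],[1,[0,0,0],0],[1,[0,0,0],0]]'

```text
time: 16.65
tool_pos: [0.5189, -0.1763, 0.0936]
tcp_rot: [-0.459, -3.108, 0.0]
force: [1.0, -0.8, -0.5]
grip_width: 1.002
finger_force: 0.0
```

Request:
jog_arm --steps '[[1,[0,0,-0.01],0],[1,[0,0,-0.03],0],[1,[0,0,-0.04],0],[1,[0,0,-0.03],0],[1,[0,0,0],0],[1,[0,0,0],0]]'

```text
time: 17.4
tool_pos: [0.5185, -0.1761, 0.2035]
tcp_rot: [-0.459, -3.107, -0.001]
force: [-0.6, -0.4, -0.9]
grip_width: 0.999
finger_force: 0.0
```

```bash
python3 st.py; python3 - <<'E'
from h import *
w=look("wrist"); np.savez("w7.npz",i=w[0],K=w[1],R=w[2],o=w[3])
t=look("scene")
b=[b for b in blobs(w[0],(55,90,130),(75,255,255),5)[0]]; p=[x[1] for x in b if abs(x[1][0]-318)<15][-4:]
for z in (.0978,.1008,.105,.11,.115): 
    Q=np.array([onz(w,q,z) for q in p]); print(z,Q.mean(0).round(4),(np.linalg.norm(Q[3]-Q[0])/3*1e3).round(2))
print(p,[x[:2] for x in blobs(w[0],(98,100,50),(125,255,255),200)[0]])
cv2.imwrite("pics/w7.png",np.hstack([w[0][80:440,150:490],cv2.resize(t[0][240:348,270:408],(460,360))]))
E
```

```text
t 17.4 tcp [ 0.5185 -0.1761  0.2035] yaw -16.81 tilt [0.0005 0.0003] F [-0.6 -0.4 -0.9] M [ 0.01 -0.02 -0.  ] w 0.999 0.0
0.0978 [ 0.5209 -0.1769  0.0978] 9.21
0.1008 [ 0.52   -0.1766  0.1008] 9.09
0.105 [ 0.5186 -0.1762  0.105 ] 8.91
0.11 [ 0.5169 -0.1757  0.11  ] 8.71
0.115 [ 0.5153 -0.1752  0.115 ] 8.5
[[317.0, 232.5], [317.0, 247.5], [317.0, 262.5], [317.1, 276.9]] [([263, 216, 41, 53, 1394], [281.4, 239.8]), ([333, 217, 39, 52, 1363], [353.8, 239.8]), ([35, 348, 28, 25, 458], [49.1, 360.0])]
```

View pics/w7.png

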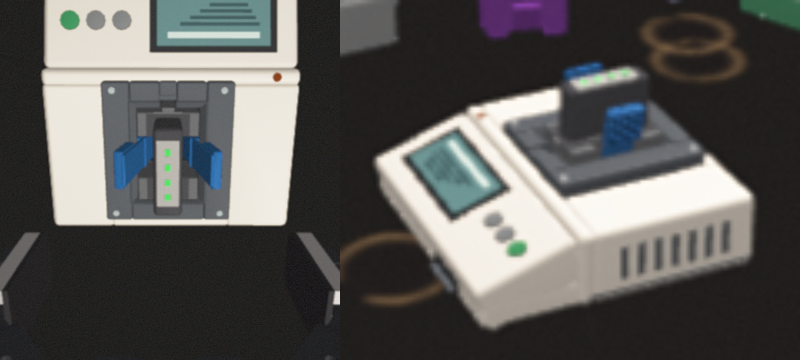

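The view shows the pack upright and square in the bay with both tabs sprung out, at (281,240) and (354,240). A second view checks its seated height against the cradle's (dots 38.7 mm above the screws).

Request:
jog_arm --steps '[[1,[0,0.03,-0.01],0],[1,[0,0.05,-0.01],0],[1,[0,0.03,0],0],[1,[0,0,0],0],[1,[0,0,0],0],[1,[0,0,0],0]]'

```text
time: 18.25
tool_pos: [0.5499, -0.0731, 0.2233]
tcp_rot: [-0.464, -3.106, 0.002]
force: [0.0, 0.5, 0.5]
grip_width: 0.998
finger_force: 0.0
```

```bash
python3 - <<'E'
from h import *
a=load("w7"); w=look("wrist"); np.savez("w8.npz",i=w[0],K=w[1],R=w[2],o=w[3])
pa=[(317.0,232.5),(317.0,247.5),(317.0,262.5),(317.1,276.9)]
# dots in new view: predicted near latched height
b=np.array([x[1] for x in blobs(w[0],(55,90,130),(75,255,255),5)[0]])
D=[]
for q in pa:
    e=proj(w,onz(a,q,.1034)); k=b[np.argmin(np.linalg.norm(b-e,axis=1))]; x,er=tri([ray(a,q),ray(w,k)]); D.append(x); print(k,e.round(1),x.round(4),round(er[0]*1e3,2))
S=[]
for q in [(150+111,80+90),(150+224,80+90)]:
    u=spot(a[0],q,5)[0]; v,m=spot(w[0],proj(w,onz(a,u,.0643)),6); x,er=tri([ray(a,u),ray(w,v)]); S.append(x); print(u,v,m,x.round(4),round(er[0]*1e3,2))
print("dots-screws",np.mean(D,0)[2]-np.mean(S,0)[2], np.mean(D,0).round(4))
E
```

```text
[141.8 223.6] [141.2 224. ] [ 0.5063 -0.1725  0.1026] 0.14
[143.7 237.8] [143.1 238. ] [ 0.5149 -0.1751  0.1026] 0.06
[145.5 251.5] [145.  251.9] [ 0.5235 -0.1777  0.1027] 0.15
[147.2 265.3] [146.9 265.4] [ 0.5321 -0.1803  0.103 ] 0.03
[260.98832302 170.03335853] [107.85274967 167.0201654 ] 85.41805776216364 [ 0.4672 -0.198   0.0634] 0.02
[374.0466709  170.80526487] [212.92142026 166.91490381] 87.58938011134461 [ 0.4883 -0.1291  0.0636] 0.15
dots-screws 0.039236310181038084 [ 0.5192 -0.1764  0.1027]
```

The pack stands 39.2 mm above the screws, against 38.7 mm in the cradle, so it is level and latched. Handing in.

```bash
python3 -c "
from rig import arm; print(arm.close_job())"
```

```text
the job is handed in; nothing more can be done
None
```

The pack is out of the cradle and seated in the reader's bay, with both tabs sprung out and its height matching the latched position to about 0.5 mm; the job was handed in at about 18 s, result not reported.

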